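Load the ware tray into the drying oven

TASK

Load the wooden ware tray lying in front of the drying oven: stand the small bowl upright and centred on the raised white stand of the tray, and the straight beaker upright on the tray's floor in the free half beside the stand. Then slide the loaded tray straight into the oven's slot until it stops, fully home with both pieces still standing in place, and only then push the switch lever on the oven all the way over. Leave the other things on the table as they are.

Things in the scene. Friction and masses are not known exactly. Their poses are not given: they have to be found in the camera images.
- tray: Loose plywood ware tray, 0.4 kg, 140 (x) x 190 (y); floor 8 thick, rim 6 wide up to z = 15. Origin: centre of its underside. A white spool-shaped stand is fixed to it at y = -45; the half y > 0 is free (inside the rim to y = 89, x +-64). It lies a little skewed on the oven's apron, its +x roughly towards the oven. Loaded it slides with about 2 to 6 N of friction.
- tray_grip (a point): Place to grip the tray's stem (handle) from above: the stem is a wooden bar 14 thick in the tray's y, from the middle of its -x edge to x = -155, z = 4 to 40. This point: x = -138, z = 30 (10 below the stem's top).
- tray_stand (a point): Centre of the top of the white stand: a flat disc 42 across, 42 above the tray's underside.
- oven: Fixed grey bench drying oven, clear walls and roof. Its +x points into the mouth; origin on the table under the middle of the mouth plane x = 0. Plinth top z = 30, 270 wide, x -180 to 220: for x < 0 the loading apron, then the level chamber floor. Mouth 238 wide, clear from z = 30 to 161; roof up to z = 175. Behind the mouth, fan housing at x 145 to 220, 175 high.
- oven_home (a point): Point on the chamber floor (oven x = 75, y = 0, z = 30) where the tray's origin is when fully home, tray axes = oven axes. Slot: two side rails, inner faces at y = +-99, flared to about +-105 at the mouth, with lips reaching over the tray's rim (18 above the floor, from y = +-91); the tray stops at the housing's face x = 145, its stem still outside, grip point 63 before the mouth.
- switch (a joint): Switch lever on top of the fan housing, rad: 0 = off, leaning 0.5 rad from upright towards the oven's -x; 1.0 = on, fully over, leaning 0.5 rad towards its +x. Light friction (about 1 N at the tip), stays where it is left.
- switch_tip (a point): Centre of the round black knob (26 across) at the end of the switch lever, 70 from the pivot. The pivot is at the oven's x = 180, y = 0, z = 197; the lever (10 thick) swings in the oven's xz plane.
- bowl: Terracotta small bowl, 62 across at the rim, 48 tall, wall 4, nearly straight-sided above 26, foot 40 across. 0.1 kg. Origin: centre of its underside; z up.
- beaker: Terracotta straight beaker, 52 across, 75 tall, wall 4, no handle. 0.13 kg. Origin: centre of its underside; z up.
- mug: Bystander: terracotta mug with a side handle, 80 wide, 90 tall, to be left alone.
- jar: Bystander: white lidded glaze jar, 68 across, 85 tall, to be left alone.
- brush: Bystander: brush lying on the table, to be left alone.
- prop: Bystander: white upright kiln prop, cylinder 40 across, 60 tall, to be left alone.
- tile: Bystander: flat terracotta tile 100 x 60 x 8 lying on the table, to be left alone.
- block: Bystander: wooden block 110 x 70 x 35, to be left alone.
Things that resemble listed ones, but are neither listed nor needed, are in the scene too. Leave any green, purple or yellow look-alike of the beaker alone.

How it is judged:
On the way, in this order (a step that is already met when the one before it is completed fails the run):
1. bowl stands on the raised stand and beaker on the tray floor beside it, both released, tray not yet in (horizontal distance between bowl and tray_stand below 0.012 m and z of bowl in the frame of tray between 0.036 and 0.048 m and angle between each of bowl, beaker's own z axis and vertical below 0.12 rad and x of beaker in the frame of tray between -0.055 and 0.055 m and y of beaker in the frame of tray between 0 and 0.075 m and z of beaker in the frame of tray between 0.003 and 0.014 m and contact force between the fingers and bowl below 0.1 N and contact force between the fingers and beaker below 0.1 N and x of tray in the frame of oven below 0 m), for 0.3 s.
2. the loaded tray is fully home in the oven's slot, switch still off (horizontal distance between bowl and tray_stand below 0.012 m and z of bowl in the frame of tray between 0.036 and 0.048 m and angle between each of bowl, beaker's own z axis and vertical below 0.12 rad and x of beaker in the frame of tray between -0.055 and 0.055 m and y of beaker in the frame of tray between 0 and 0.075 m and z of beaker in the frame of tray between 0.003 and 0.014 m and x of tray in the frame of oven between 0.069 and 0.085 m and y of tray in the frame of oven between -0.012 and 0.012 m and z of tray in the frame of oven between 0.024 and 0.036 m and angle between the x axis of tray and the x axis of oven, either way round below 0.06 rad and value of joint switch below 0.4 rad), for 0.3 s.
3. switch lever pushed over (value of joint switch above 0.85 rad), for 0.1 s.
At the end, for the whole second after the job is handed in: Tray within 6 mm of the end of the oven's slot, square to it (0.06 rad), bowl upright on the stand within 12 mm of its centre, beaker upright on the tray floor in the free half, all at rest, switch lever over (more than 0.85 rad) (horizontal distance between bowl and tray_stand below 0.012 m and z of bowl in the frame of tray between 0.036 and 0.048 m and angle between each of bowl, beaker's own z axis and vertical below 0.12 rad and x of beaker in the frame of tray between -0.055 and 0.055 m and y of beaker in the frame of tray between 0 and 0.075 m and z of beaker in the frame of tray between 0.003 and 0.014 m and contact force between the fingers and bowl below 0.1 N and contact force between the fingers and beaker below 0.1 N and x of tray in the frame of oven between 0.069 and 0.085 m and y of tray in the frame of oven between -0.012 and 0.012 m and z of tray in the frame of oven between 0.024 and 0.036 m and angle between the x axis of tray and the x axis of oven, either way round below 0.06 rad and linear speed of each of bowl, beaker, tray below 0.02 m/s and value of joint switch above 0.85 rad); the robot touches nothing.
It fails at once if bowl or beaker tipped over (angle between any of bowl, beaker's own z axis and vertical above 0.7 rad).
It fails at once if a bystander was pushed away (more than 30 mm) (distance of any of mug, jar, brush, prop, tile, block from where it was at the start of the episode above 0.03 m).
It also fails if it takes over 72 s, if anything falls off the work surface, if the arm or the gripper's body presses on something with over 40 N, if the wrist force passes 120 N, or if a joint passes its speed limit or range.

ROBOT

A 6-joint arm with a two-finger parallel gripper is mounted at the origin on the work surface. World frame = base frame: x ahead of the robot, y to its left, z up, the work surface at z = 0. Lengths are in m, angles in rad, forces in N, time in s.
With the tool pointing down it reaches from about 0.3 to 0.85 m from the base axis. Payload 4.2 kg.
Tool frame: the origin (TCP) lies on the centre line of the jaws, within the pads' length; the fingertips stand arm.nose_length ahead of it and the grasp point (between the pads) lies 6 mm ahead of it (arm.nose_length is the distance from the TCP to the fingertips, in m); z points along the fingers, y is the line along which they close (so a half turn about z gives the same grasp; the last joint's range is limited). The gripper opens to 91 mm and grips with 3 to 60 N. Pads are 32 mm wide; open, the fingers measure 118 mm over their backs; the gripper's body (76 mm by 178 mm) begins 60 mm behind the grasp point.
Start: joints at [-1.366, 0.32, 1.565, -0, 1.257, -0.02], TCP at [0.128, -0.561, 0.239] pointing down, gripper open.
Joint ranges: [-3.11, 3.11], [-0.84, 2.01], [0.21, 2.61], [-1.34, 4.49], [0.05, 2.63], [-2.56, 2.56]. Speed limits (rad/s): [2.57, 2.57, 3.14, 3.14, 3.14, 3.14].

INTERFACE

Orientations are given as [roll, pitch, yaw] about the fixed x, y, z axes, in that order (R = Rz(yaw) Ry(pitch) Rx(roll)).
In Python, from station import arm gives the robot as it stands. The module is installed in compiled form; this text tells all that it offers.
- The arm moves only by the shell command python3 -m jog 'ROWS' [OPENING] [FORCE]. ROWS is JSON, a list of rows, each an object of numbers: "x", "y", "z": the shift along the tool's x, y, z in units of 15 cm (1.0 is 15 cm); "wx", "wy", "wz": the turn, a rotation vector about the tool's x, y, z in units of 90 degrees (1.0 is 90 degrees). A call has exactly 10 rows; each row shifts and turns the commanded pose from where the row before left it, along the tool's axes as they then stand; what a row does not reach is not made up. A row lasts 1/8 s, in which the tool goes at most 62.5 mm and 10.7 degrees, less where a joint would pass 70% of its speed; a pose out of reach is approached as far as the arm can. A call with a number of a shift or a turn outside -1 to 1 is refused whole. A call with a gripper value outside its range is refused whole. OPENING is the closure, from -1 (fully open) to 1 (shut), set as the call begins (- or left out, the last holds). The fingers move at their own pace and stop on an object; FORCE is the grip in N (left out, the last holds). Time passes only in rows, so rows that do not move let the fingers close, or fill a call up. It gives the time, the measured TCP pose, the force, the opening and the grip force at its end, in the units of the state.
- arm.observe(): the state, without advancing time (a new reading comes with each control period).
- arm.read_camera(name): name is "scene" or "top" or "wrist"; returns a dict with "pixels" (400x640x3 uint8, red, green, blue), "depth" (400x640 float32, m along the optical axis (not along the pixel's ray), 0 where there is no reading), "fx", "fy", "cx", "cy" (pixels), "rvec" (rotation vector, rad) and "tvec" (3), from world to camera coordinates, as OpenCV has them. Camera axes: x right, y down, z forward; pixel columns grow to the right and rows downward; lengths in m; the calibration is good to about 2 mm. A picture is of the moment at which its call begins.
- arm.job_done(): hands the job in; it is judged then, once.
The state is a dict: "clock": time; "joint_pos": joint angles; "qd": joint speeds; "tau": joint torques, N m; "position": TCP position; "ee_rot": TCP orientation; "wrist_force": force on the tool from outside, world axes, zero at the start; "wrist_torque": the same for the moment, N m; "grip_width": finger opening in m; "grasp_force": force on a finger pad.
Only numpy, scipy, OpenCV 4.12 (cv2) and the standard library are available. Lean on these libraries where they do the work, as an engineer would, in place of code of your own. Each camera call takes 0.05 s, during which the arm holds its last target. There are 200 camera calls.

## Working session

There is one attempt and no reset: what is moved stays moved. The work goes in short steps, Python scripts to look and compute and a shell command to move; the robot and the scene stay as the last step left them, time stands still between calls to the robot, and variables do not carry over. Pictures are saved under pics/ and viewed, at most 10 in all, crops included, and the job is handed in when it is done.

```bash
mkdir -p pics; cat > h.py <<'E'
import numpy as np, cv2
from station import arm
def cam(n):
    c=arm.read_camera(n); c['R']=cv2.Rodrigues(np.array(c['rvec'],float))[0]; c['t']=np.array(c['tvec'],float).ravel(); return c
def save(c,f): cv2.imwrite('pics/'+f,cv2.cvtColor(c['pixels'],cv2.COLOR_RGB2BGR))
def ray(c,u,v,z):
    d=c['R'].T@np.array([(u-c['cx'])/c['fx'],(v-c['cy'])/c['fy'],1]); o=-c['R'].T@c['t']
    return o+d*(z-o[2])/d[2]
def cloud(c):
    v,u=np.mgrid[:400,:640]; d=c['depth']
    p=np.stack([(u-c['cx'])/c['fx']*d,(v-c['cy'])/c['fy']*d,d],-1)
    P=(p-c['t'])@c['R']; P[d<=0]=np.nan; return P
E
python3 - <<'E'
from h import *
s=arm.observe();print(s,arm.nose_length)
for n in('scene','top'):
    c=cam(n);save(c,n+'0.png');print(n,-c['R'].T@c['t'],c['R'][2],c['fx'])
    np.savez(n+'0.npz',P=cloud(c),**c)
E
```

```text
{'clock': 0.0, 'joint_pos': array([-1.36598439e+00,  3.20340665e-01,  1.56567658e+00, -1.86717483e-05,
        1.25739920e+00, -1.99990687e-02]), 'qd': array([ 0.00201242,  0.00040514,  0.00071931,  0.00091016, -0.00080399,
        0.00033684]), 'tau': array([ 1.48812996e-03, -4.12459874e+01, -2.31974065e+01,  7.29461946e-02,
        4.56082437e-02, -1.34655043e-04]), 'position': array([ 0.12808277, -0.56008242,  0.23809319]), 'ee_rot': array([-3.13976887e+00, -1.87234812e-05,  2.24816758e-01]), 'wrist_force': array([ 0.69402259,  0.08369049, -0.04661131]), 'wrist_torque': array([0.00771874, 0.03088781, 0.04430219]), 'grasp_force': 0.0, 'grip_width': 0.09103508754934388} 0.025
scene [ 1.59715385 -0.38752755  0.82969974] [-0.79580226  0.29336274 -0.52975189] 426.49420626642404
top [ 0.45887963 -0.03335309  1.6107606 ] [ 0.07914929  0.00715975 -0.99683706] 385.5148830460513
```

View pics/scene0.png

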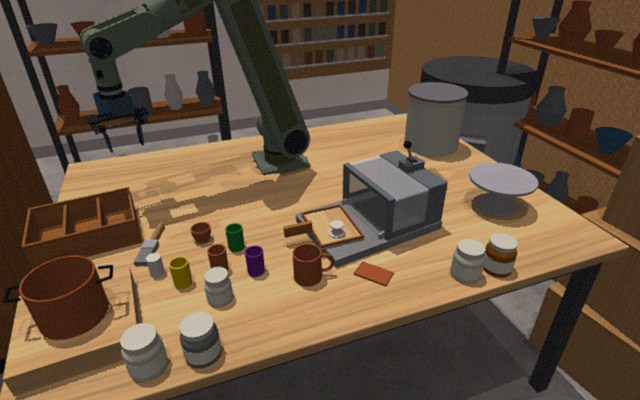

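View pics/top0.png

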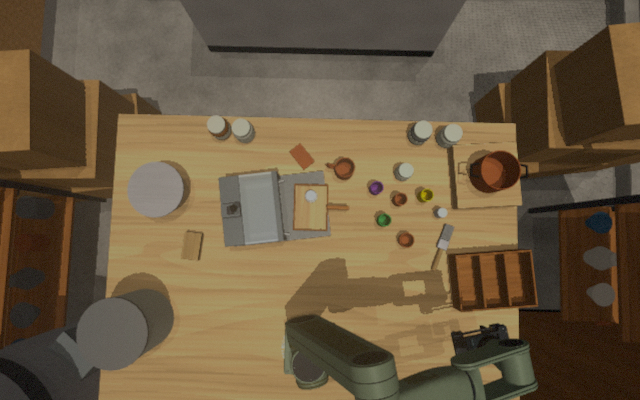

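The scene view shows the arm over the table, the oven at (390,195) and the tray at (333,230). In the top view, +x is up and +y is left.

- **Beaker candidates (top view):** terracotta (399,200), green (383,220), purple (376,187), yellow (426,195) and the mug with a handle (345,168). I choose the plain terracotta one at (399,200).
- **Bowl candidates (top view):** terracotta small bowl (405,240), large pot (494,172) and white dishes. I choose (405,240).

Next I'll measure and take a close crop to check the choice.

```bash
python3 - <<'E'
from h import *
s=dict(np.load('top0.npz'));P=s['P'];im=s['pixels']
hsv=cv2.cvtColor(im,cv2.COLOR_RGB2HSV)
def rep(name,u,v,r,zmin=0.02):
    Q=P[v-r:v+r,u-r:u+r].reshape(-1,3);Q=Q[Q[:,2]>zmin]
    zt=np.percentile(Q[:,2],95);T=Q[Q[:,2]>zt-0.008]
    print(name,len(T),'zt %.3f'%zt,'mid',((np.nanmin(T,0)+np.nanmax(T,0))/2).round(4),'ext',np.ptp(T,0).round(3))
for a in [('beaker',399,200,10),('bowl',405,240,11),('green',383,220,9),('purple',376,187,9),('yellow',426,195,9),('jar?',404,171,11),('mug',345,169,12),('prop',441,213,8),('stand',311,196,8,.06),('knob',232,208,12,.23)]: rep(*a)
# stem, tray
z=P[...,2]
for nm,zc,box,tol in [('stem',.070,(330,352,195,220),.008)]:
    u0,u1,v0,v1=box;Q=P[v0:v1,u0:u1].reshape(-1,3);Q=Q[abs(Q[:,2]-zc)<tol]
    m=Q[:,:2].mean(0);w=np.linalg.svd(Q[:,:2]-m)[2][0];print(nm,len(Q),m,w,Q.min(0),Q.max(0))
# oven roof / plinth edges
Q=P[165:255,210:285].reshape(-1,3);Q=Q[(abs(Q[:,2]-.175)<.012)]
print('roof',cv2.minAreaRect((Q[:,:2]*1000).astype(np.float32)))
Q=P[165:260,275:340].reshape(-1,3);Q=Q[(abs(Q[:,2]-.03)<.006)]
print('apron',cv2.minAreaRect((Q[:,:2]*1000).astype(np.float32)))
Q=P[175:240,285:332].reshape(-1,3);Q=Q[(abs(Q[:,2]-.042)<.006)]
print('tray',cv2.minAreaRect((Q[:,:2]*1000).astype(np.float32)))
c=np.vstack([cv2.resize(im[150:260,210:450][:, :],None,fx=3.3,fy=3.3,interpolation=cv2.INTER_CUBIC)])
cv2.imwrite('pics/crop1.png',c[...,::-1]);print(c.shape)
E
```

```text
beaker 42 zt 0.078 mid [ 0.6132 -0.349   0.0771] ext [0.049 0.049 0.013]
bowl 46 zt 0.052 mid [ 0.4503 -0.3785  0.05  ] ext [0.057 0.061 0.011]
green 33 zt 0.079 mid [ 0.5275 -0.2855  0.077 ] ext [0.048 0.049 0.01 ]
purple 38 zt 0.077 mid [ 0.657  -0.2522  0.075 ] ext [0.046 0.049 0.01 ]
yellow 43 zt 0.078 mid [ 0.632  -0.4526  0.0763] ext [0.049 0.049 0.013]
jar? 143 zt 0.090 mid [ 0.7286 -0.3651  0.0885] ext [0.058 0.057 0.012]
mug 60 zt 0.094 mid [ 0.732  -0.1196  0.0936] ext [0.078 0.076 0.015]
prop 58 zt 0.066 mid [ 0.5643 -0.5189  0.0627] ext [0.037 0.036 0.01 ]
stand 61 zt 0.078 mid [0.6177 0.0133 0.0755] ext [0.036 0.036 0.01 ]
knob 29 zt 0.278 mid [0.5461 0.2758 0.2746] ext [0.021 0.021 0.009]
stem 70 [ 0.57214742 -0.10074608] [-0.0043661  -0.99999047] [ 0.56565152 -0.14249114  0.06248803] [ 0.57940862 -0.06588354  0.07775758]
roof ((551.9031982421875, 233.00656127929688), (262.3272399902344, 220.5825653076172), 8.144998550415039)
apron ((585.08544921875, 26.319480895996094), (252.0913543701172, 317.56427001953125), 89.42835998535156)
tray ((574.3203735351562, 28.82787322998047), (257.94488525390625, 182.0543212890625), 3.9586663246154785)
(363, 792, 3)
```

View pics/crop1.png

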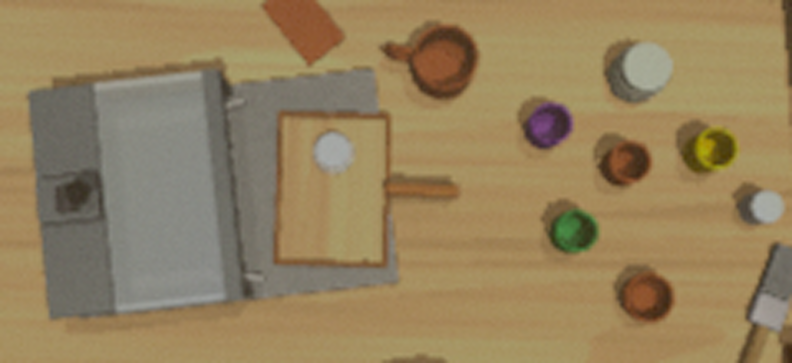

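The crop shows the terracotta beaker at (626,162), plain with no handle, between the purple (548,125), yellow (713,149) and green (573,231) look-alikes. The small bowl is at (645,297). The oven is yawed a few degrees relative to the tray. I'll rotate the tool to yaw 90° and fit the oven and tray edges.

```bash
python3 -m jog '[{"wz":-0.107},{"wz":-0.107},{"wz":-0.107},{"wz":-0.107},{"wz":-0.107},{"wz":-0.107},{"wz":-0.107},{"wz":-0.108},{},{}]' -1 20
python3 - <<'E'
from h import *
s=dict(np.load('top0.npz'));P=s['P'];c=s
Z=P[...,2]
def line(pts,n):
    pts=np.array(pts,np.float32); 
    l=cv2.fitLine(pts,cv2.DIST_HUBER,0,.001,.001).ravel(); l=l*np.sign(l[np.argmax(abs(l[:2]))])
    print(n,len(pts),'ang',round(np.degrees(np.arctan2(l[1],l[0])),2),'pt',l[2:].round(4))
def edge_u(v0,v1,u0,u1,zlo,zw,n):   # last column with height>zlo, cast on zw
    line([ray(c,u0+np.where(Z[v,u0:u1]>zlo)[0].max()+.5,v,zw)[:2] for v in range(v0,v1)],n)
edge_u(178,198,322,340,.017,.03,'apron front A')
edge_u(216,238,322,340,.017,.03,'apron front B')
def edge_v(us,v0,v1,zlo,zw,n,last):
    f=(lambda a:v0+a.max()+.5) if last else (lambda a:v0+a.min()-.5)
    line([ray(c,u,f(np.where(Z[v0:v1,u]>zlo)[0]),zw)[:2] for u in us],n)
edge_v(range(285,326),160,190,.017,.03,'apron +x side',0)
edge_v(range(288,328),230,250,.017,.03,'apron -x side',1)
edge_v(range(245,272),160,190,.1,.175,'roof +x',0)
edge_v(range(245,275),230,255,.1,.175,'roof -x',1)
line([ray(c,270+np.where(Z[v,270:300]>.1)[0].max()+.5,v,.175)[:2] for v in range(175,240)],'mouth roof')
line([ray(c,215+np.where(Z[v,215:240]>.1)[0].min()-.5,v,.175)[:2] for v in range(180,240)],'back')
hs=cv2.cvtColor(s['pixels'],cv2.COLOR_RGB2HSV)
m=((hs[...,1]>70)&(Z>.022)&(Z<.1)).astype(np.uint8);m[:,:285]=0;m[:,352:]=0;m[:175]=0;m[240:]=0
mm=m.copy();mm[:,329:]=0
cs=max(cv2.findContours(mm,0,2)[0],key=cv2.contourArea)
print('tray',cv2.minAreaRect(np.array([ray(c,p[0][0],p[0][1],.045)[:2]*1000 for p in cs],np.float32)))
m[:,:331]=0
v,u=np.where(m);
line([ray(c,a,b,.07)[:2] for a,b in zip(u,v)],'stem');print(u.min(),u.max())
E
```

```text
apron front A 20 ang 16.52 pt [ 0.6568 -0.052 ]invalid input at $[0]: expected keys x, y, z, wx, wy, wz
Traceback (most recent call last):
ValueError: zero-size array to reduction operation maximum which has no identity
```

```bash
python3 -m jog '[{"x":0.121,"y":0.215},{"x":0.121,"y":0.215},{"x":0.121,"y":0.215},{"x":0.121,"y":0.215},{"x":0.121,"y":0.215},{"x":0.121,"y":0.215},{"x":0.121,"y":0.215},{"x":0.121,"y":0.215},{"x":0.121,"y":0.215},{"x":0.121,"y":0.215}]'
python3 - <<'E'
from h import *
c=cam('wrist');save(c,'w1.png');np.savez('w1.npz',P=cloud(c),**c);print(-c['R'].T@c['t'],c['R'][2])
print(arm.observe()['position'],arm.observe()['ee_rot'])
E
```

```text
[ 0.20376104 -0.54310574  0.38350289] [-0.26947244 -0.06061946 -0.96109827]
[ 0.12808965 -0.56019857  0.23831565] [-3.14023360e+00 -1.65271032e-05  2.24755398e-01]invalid input at $[0]: expected keys x, y, z, wx, wy, wz
```

View pics/w1.png

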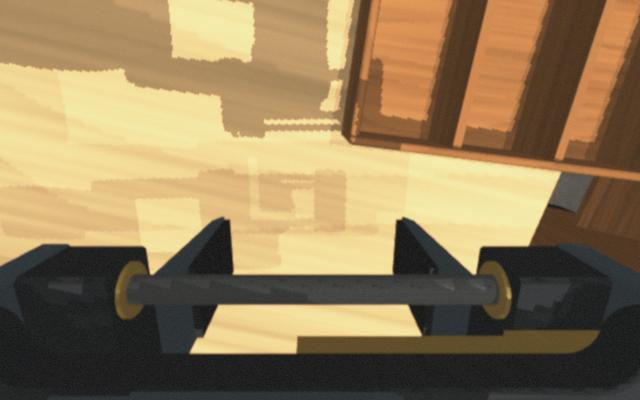

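That wrist view shows only the fingers and the wooden box, because the rows need every key and the arm hadn't moved. Re-sending.

```bash
python3 -m jog '[{"x":0,"y":0,"z":0,"wx":0,"wy":0,"wz":-0.107},{"x":0,"y":0,"z":0,"wx":0,"wy":0,"wz":-0.107},{"x":0,"y":0,"z":0,"wx":0,"wy":0,"wz":-0.107},{"x":0,"y":0,"z":0,"wx":0,"wy":0,"wz":-0.107},{"x":0,"y":0,"z":0,"wx":0,"wy":0,"wz":-0.107},{"x":0,"y":0,"z":0,"wx":0,"wy":0,"wz":-0.107},{"x":0,"y":0,"z":0,"wx":0,"wy":0,"wz":-0.107},{"x":0,"y":0,"z":0,"wx":0,"wy":0,"wz":-0.108},{"x":0.121,"y":0.215,"z":0,"wx":0,"wy":0,"wz":0},{"x":0.121,"y":0.215,"z":0,"wx":0,"wy":0,"wz":0}]' -1 20
python3 -m jog '[{"x":0.1,"y":0.215,"z":0,"wx":0,"wy":0,"wz":0},{"x":0.1,"y":0.215,"z":0,"wx":0,"wy":0,"wz":0},{"x":0.1,"y":0.215,"z":0,"wx":0,"wy":0,"wz":0},{"x":0.1,"y":0.215,"z":0,"wx":0,"wy":0,"wz":0},{"x":0.1,"y":0.215,"z":0,"wx":0,"wy":0,"wz":0},{"x":0.1,"y":0.215,"z":0,"wx":0,"wy":0,"wz":0},{"x":0.1,"y":0.215,"z":0,"wx":0,"wy":0,"wz":0},{"x":0.1,"y":0.215,"z":0,"wx":0,"wy":0,"wz":0},{"x":0,"y":0,"z":0,"wx":0,"wy":0,"wz":0},{"x":0,"y":0,"z":0,"wx":0,"wy":0,"wz":0}]'
python3 - <<'E'
from h import *
c=cam('wrist');save(c,'w1.png');np.savez('w1.npz',P=cloud(c),**c);print(-c['R'].T@c['t'],c['R'][2])
print(arm.observe()['position'],arm.observe()['ee_rot'])
E
```

```text
clock: 1.4
position: [0.193, -0.5237, 0.2385]
ee_rot: [-3.141, -0.001, 1.57]
wrist_force: [0.7, -0.2, 0.4]
grip_width: 0.0913
grasp_force: 0.0
clock: 2.65
position: [0.4501, -0.4042, 0.2386]
ee_rot: [-3.14, -0.0, 1.571]
wrist_force: [0.7, -0.1, -0.1]
grip_width: 0.0916
grasp_force: 0.0
[ 0.44957785 -0.3261454   0.38390039] [-4.48167746e-04 -2.76776403e-01 -9.60934244e-01]
[ 0.44983886 -0.40444023  0.23873865] [-3.14069786e+00 -1.06415271e-04  1.57043022e+00]
```

View pics/w1.png

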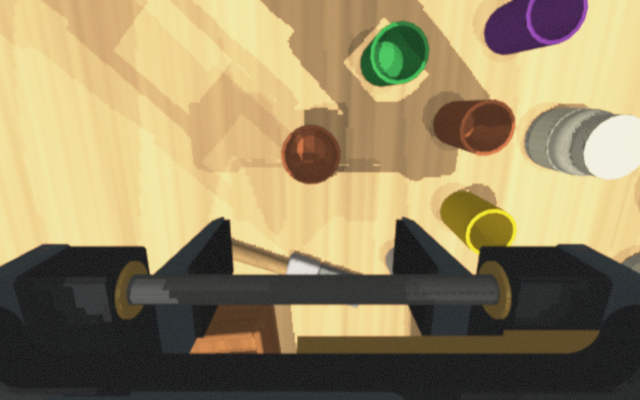

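```bash
python3 - <<'E'
from h import *
s=dict(np.load('top0.npz'));P=s['P'];c=s;Z=P[...,2]
for v in (182,190,230,236): print(v,(Z[v,322:342:1]*1000).round(0).tolist())
def fit(pts,n):
    pts=np.array(pts,np.float32); l=cv2.fitLine(pts,cv2.DIST_HUBER,0,.001,.001).ravel(); l=l*np.sign(l[np.argmax(abs(l[:2]))])
    print(n,len(pts),'ang',round(np.degrees(np.arctan2(l[1],l[0])),2),'pt',l[2:].round(4))
def E(vs,u0,u1,zlo,zw,n,last,T=False):
    pts=[]
    for v in vs:
        a=np.where((Z[u0:u1,v] if T else Z[v,u0:u1])>zlo)[0]
        if len(a)==0: continue
        e=u0+(a.max()+.5 if last else a.min()-.5)
        pts.append(ray(c,*((v,e) if T else (e,v)),zw)[:2])
    fit(pts,n)
E(range(178,198),315,340,.017,.03,'apron front A',1)
E(range(218,236),315,340,.017,.03,'apron front B',1)
E(range(285,323),160,190,.017,.03,'apron +x',0,True)
E(range(288,323),230,250,.017,.03,'apron -x',1,True)
E(range(245,272),160,190,.1,.175,'roof +x',0,True)
E(range(245,275),230,255,.1,.175,'roof -x',1,True)
E(range(178,238),265,300,.1,.175,'mouth',1)
E(range(182,238),210,240,.1,.175,'back',0)
hs=cv2.cvtColor(s['pixels'],cv2.COLOR_RGB2HSV)
m=((hs[...,1]>70)&(Z>.022)&(Z<.1)).astype(np.uint8);m[:,:285]=0;m[:,352:]=0;m[:175]=0;m[240:]=0
mm=m.copy();mm[:,329:]=0
cs=max(cv2.findContours(mm,0,2)[0],key=cv2.contourArea)
print('tray',cv2.minAreaRect(np.array([ray(c,p[0][0],p[0][1],.045)[:2]*1000 for p in cs],np.float32)))
m[:,:331]=0;v,u=np.where(m)
fit([ray(c,a,b,.07)[:2] for a,b in zip(u,v)],'stem');print(u.min(),u.max())
E
```

```text
182 [36.0, 26.0, 38.0, 4.0, -1.0, 8.0, -10.0, -7.0, 4.0, 5.0, 6.0, 4.0, 1.0, -3.0, 3.0, 3.0, 8.0, 4.0, 1.0, 4.0]
190 [42.0, 35.0, 37.0, 40.0, 36.0, 43.0, 43.0, 2.0, 5.0, 2.0, -2.0, 9.0, 4.0, -4.0, -1.0, 1.0, 4.0, -3.0, 2.0, 8.0]
230 [42.0, 51.0, 41.0, 40.0, 46.0, 43.0, 34.0, 34.0, 40.0, -1.0, 0.0, -3.0, -2.0, 3.0, 3.0, -1.0, -4.0, -0.0, 2.0, 1.0]
236 [5.0, -2.0, 7.0, 1.0, 2.0, 5.0, 6.0, -1.0, -1.0, -0.0, -1.0, -0.0, -1.0, -4.0, 4.0, 1.0, -2.0, 1.0, -5.0, -5.0]
apron front A 20 ang 16.52 pt [ 0.6568 -0.052 ]
apron front B 18 ang 7.33 pt [ 0.4931 -0.0681]
apron +x 38 ang 97.85 pt [-0.7147 -0.0447]
apron -x 35 ang 98.16 pt [-0.4439 -0.032 ]
roof +x 27 ang 98.55 pt [-0.6867 -0.2103]
roof -x 30 ang 98.25 pt [-0.4249 -0.1943]
mouth 60 ang 8.21 pt [0.5261 0.1169]
back 56 ang 8.09 pt [0.5426 0.3427]
tray ((571.9508056640625, 12.814159393310547), (192.0076446533203, 142.51548767089844), 1.446259617805481)
stem 117 ang -6.79 pt [ 0.6159 -0.1105]
331 351
```

The wrist view shows the bowl at (311,154), the terracotta beaker at (475,127), green at (400,55), yellow at (480,220) and the jar at (590,140). I'll localise the bowl and beaker from their rims in this view.

```bash
cat >> h.py <<'E'
def terra(c,box,zt,tol=.008):
    u0,u1,v0,v1=box;P=cloud(c);h=cv2.cvtColor(c['pixels'],cv2.COLOR_RGB2HSV)
    m=((h[...,0]<12)|(h[...,0]>172))&(h[...,1]>120)
    k=np.zeros_like(m);k[v0:v1,u0:u1]=1;Q=P[m&k];Q=Q[abs(Q[:,2]-zt)<tol]
    (x,y),r=cv2.minEnclosingCircle((Q[:,:2]*1000).astype(np.float32))
    A=np.c_[Q[:,:2]*2,np.ones(len(Q))];s=np.linalg.lstsq(A,(Q[:,:2]**2).sum(1),rcond=None)[0]
    print('enc',round(x,1),round(y,1),round(r,1),'lsq',(s[:2]*1000).round(1),round(1000*np.sqrt(s[2]+s[0]**2+s[1]**2),1),'n',len(Q),'zmax',np.percentile(Q[:,2],95).round(3))
    return Q
E
python3 - <<'E'
from h import *
c=dict(np.load('w1.npz'))
for zz in(.048,): terra(c,(275,345,115,190),zz,.004)
terra(c,(425,520,90,160),.075,.004)
P=c['P'];Q=P[120:185,280:342].reshape(-1,3);Q=Q[Q[:,2]>.044];print('bowl',Q.min(0),Q.max(0),(Q.min(0)+Q.max(0))/2,len(Q))
Q=P[90:160,430:520].reshape(-1,3);Q=Q[Q[:,2]>.07];print('bk',Q.min(0),Q.max(0),(Q.min(0)+Q.max(0))/2,len(Q))
Q=P[210:240,20:200].reshape(-1,3);print(np.nanmedian(P[60:100,40:200,2]))
E
```

```text
enc 447.3 -378.8 30.0 lsq [ 447.1 -378.8] 28.1 n 522 zmax 0.048
enc 610.3 -349.0 25.7 lsq [ 609.8 -349.2] 23.4 n 713 zmax 0.075
bowl [ 0.41676743 -0.40914452  0.04401586] [ 0.47669595 -0.34891699  0.04975102] [ 0.44673169 -0.37903076  0.04688344] 712
bk [ 0.58464254 -0.37413196  0.07000147] [ 0.63656265 -0.32403596  0.07696986] [ 0.61060259 -0.34908396  0.07348566] 902
-0.0007561002786897693
```

```bash
python3 -m jog '[{"x":0.057,"y":-0.006,"z":0.1,"wx":0,"wy":0,"wz":0},{"x":0.057,"y":-0.006,"z":0.15,"wx":0,"wy":0,"wz":0},{"x":0.056,"y":-0.007,"z":0.15,"wx":0,"wy":0,"wz":0},{"x":0,"y":0,"z":0.2,"wx":0,"wy":0,"wz":0},{"x":0,"y":0,"z":0.2,"wx":0,"wy":0,"wz":0},{"x":0,"y":0,"z":0.2,"wx":0,"wy":0,"wz":0},{"x":0,"y":0,"z":0.2,"wx":0,"wy":0,"wz":0},{"x":0,"y":0,"z":0.11,"wx":0,"wy":0,"wz":0},{"x":0,"y":0,"z":0,"wx":0,"wy":0,"wz":0},{"x":0,"y":0,"z":0,"wx":0,"wy":0,"wz":0}]'
python3 -m jog '[{"x":0,"y":0,"z":0,"wx":0,"wy":0,"wz":0},{"x":0,"y":0,"z":0,"wx":0,"wy":0,"wz":0},{"x":0,"y":0,"z":0,"wx":0,"wy":0,"wz":0},{"x":0,"y":0,"z":0,"wx":0,"wy":0,"wz":0},{"x":0,"y":0,"z":0,"wx":0,"wy":0,"wz":0},{"x":0,"y":0,"z":0,"wx":0,"wy":0,"wz":0},{"x":0,"y":0,"z":0,"wx":0,"wy":0,"wz":0},{"x":0,"y":0,"z":0,"wx":0,"wy":0,"wz":0},{"x":0,"y":0,"z":0,"wx":0,"wy":0,"wz":0},{"x":0,"y":0,"z":0,"wx":0,"wy":0,"wz":0}]' 1 8
```

```text
clock: 3.95
position: [0.4483, -0.3795, 0.0436]
ee_rot: [3.14, 0.002, 1.571]
wrist_force: [-0.0, 0.1, 0.3]
grip_width: 0.091
grasp_force: 0.0
clock: 5.2
position: [0.4479, -0.3788, 0.0427]
ee_rot: [3.141, 0.0, 1.571]
wrist_force: [-1.4, 0.4, 6.0]
grip_width: 0.0613
grasp_force: 8.0
```

```bash
python3 -m jog '[{"x":0,"y":0,"z":-0.1,"wx":0,"wy":0,"wz":0},{"x":0,"y":0,"z":-0.2,"wx":0,"wy":0,"wz":0},{"x":0,"y":0,"z":-0.25,"wx":0,"wy":0,"wz":0},{"x":0.16,"y":0.08,"z":-0.25,"wx":0,"wy":0,"wz":0},{"x":0.25,"y":0.12,"z":-0.25,"wx":0,"wy":0,"wz":0},{"x":0.3,"y":0.13,"z":-0.25,"wx":0,"wy":0,"wz":0},{"x":0.3,"y":0.13,"z":-0.1,"wx":0,"wy":0,"wz":0},{"x":0.3,"y":0.13,"z":0,"wx":0,"wy":0,"wz":0},{"x":0.3,"y":0.13,"z":0,"wx":0,"wy":0,"wz":0},{"x":0.25,"y":0.11,"z":0,"wx":0,"wy":0,"wz":0}]'
python3 -m jog '[{"x":0,"y":0,"z":0,"wx":0,"wy":0,"wz":0},{"x":0,"y":0,"z":0,"wx":0,"wy":0,"wz":0},{"x":0,"y":0,"z":0,"wx":0,"wy":0,"wz":0},{"x":0,"y":0,"z":0,"wx":0,"wy":0,"wz":0},{"x":0,"y":0,"z":0,"wx":0,"wy":0,"wz":0},{"x":0,"y":0,"z":0,"wx":0,"wy":0,"wz":0},{"x":0,"y":0,"z":0,"wx":0,"wy":0,"wz":0},{"x":0,"y":0,"z":0,"wx":0,"wy":0,"wz":0},{"x":0,"y":0,"z":0,"wx":0,"wy":0,"wz":0},{"x":0,"y":0,"z":0,"wx":0,"wy":0,"wz":0}]'
python3 - <<'E'
from h import *
c=cam('wrist');save(c,'w2.png');np.savez('w2.npz',P=cloud(c),**c);print(-c['R'].T@c['t'])
E
```

```text
clock: 6.45
position: [0.5726, -0.0978, 0.2528]
ee_rot: [3.141, 0.0, 1.572]
wrist_force: [0.2, -0.6, -1.3]
grip_width: 0.0615
grasp_force: 8.0
clock: 7.7
position: [0.5722, -0.0996, 0.2525]
ee_rot: [3.142, 0.0, 1.571]
wrist_force: [0.5, -0.7, -1.5]
grip_width: 0.0612
grasp_force: 8.0
[ 0.57155327 -0.02152951  0.39771697]
```

View pics/w2.png

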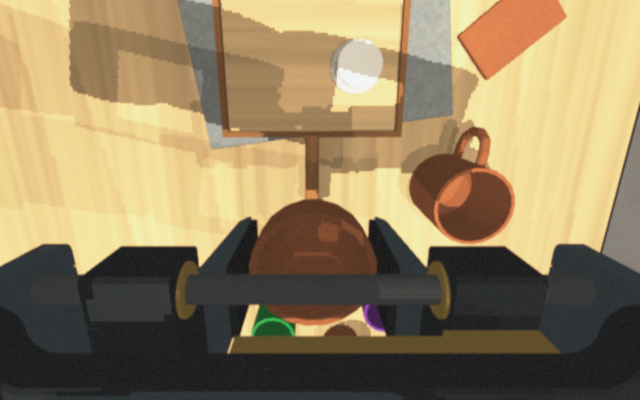

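The wrist view shows the tray rim corners at (224,134) and (400,134), its side edges running up to (216,0) and (408,0), the stem at (313,165) and the white stand at (357,66). The bowl sits cleanly in the jaws. Now to measure these.

```bash
python3 - <<'E'
from h import *
c=dict(np.load('w2.npz'));P=c['P'];Z=P[...,2]
h=cv2.cvtColor(c['pixels'],cv2.COLOR_RGB2HSV)
k=np.zeros(Z.shape,bool);k[35:100,320:395]=1
m=(h[...,1]<60)&(h[...,2]>140)&k&(Z>.064)
Q=P[m];print('stand',len(Q),cv2.minEnclosingCircle((Q[:,:2]*1000).astype(np.float32)),np.median(Q[:,2]))
m=k&(Z>.066);Q=P[m];print('stand(z)',len(Q),cv2.minEnclosingCircle((Q[:,:2]*1000).astype(np.float32)))
# rim: dark brown saturated pixels
rim=(h[...,1]>110)&(h[...,2]<150)&(Z>.034)&(Z<.055)
def fit(pts,n):
    pts=np.array(pts,np.float32); l=cv2.fitLine(pts,cv2.DIST_HUBER,0,.001,.001).ravel()
    if l[np.argmax(abs(l[:2]))]<0:l[:2]*=-1
    print(n,len(pts),'ang',round(np.degrees(np.arctan2(l[1],l[0])),2),'pt',l[2:].round(4))
L=[];Rr=[];N=[]
for v in range(2,128,2):
    a=np.where(rim[v,205:240])[0]; b=np.where(rim[v,390:420])[0]
    if len(a):L.append(ray(c,205+a.min()-.5,v,.045)[:2])
    if len(b):Rr.append(ray(c,390+b.max()+.5,v,.045)[:2])
for u in range(230,398,3):
    if 300<u<322: continue
    a=np.where(rim[100:142,u])[0]
    if len(a):N.append(ray(c,u,100+a.max()+.5,.045)[:2])
fit(L,'left');fit(Rr,'right');fit(N,'near')
S=[]
for v in range(142,185):
    a=np.where((Z[v,295:335]>.05))[0]
    if len(a):S.append(ray(c,295+a.mean(),v,.07)[:2])
fit(S,'stem')
# apron edges
for nm,uu,f in(('apL',(170,222),min),('apR',(425,475),max)):
    pts=[]
    for v in range(2,110,2):
        a=np.where((h[v,uu[0]:uu[1],1]<60))[0]
        if len(a):pts.append(ray(c,uu[0]+f(a),v,.03)[:2])
    fit(pts,nm)
E
```

```text
stand 1704 ((615.3159790039062, 12.628707885742188), 21.011632919311523) 0.0714095278113154
stand(z) 1711 ((615.3159790039062, 12.628707885742188), 21.011632919311523)
left 63 ang 90.17 pt [0.4762 0.0205]
right 62 ang 93.94 pt [0.6614 0.0257]
near 42 ang 0.02 pt [ 0.5959 -0.0575]
stem 43 ang 89.98 pt [ 0.5707 -0.0742]
apL 54 ang 98.13 pt [0.4453 0.0236]
apR 54 ang 97.72 pt [0.715  0.0207]
```

```bash
python3 -m jog '[{"x":0.1,"y":0.04,"z":0,"wx":0,"wy":0,"wz":0},{"x":0.2,"y":0.08,"z":0,"wx":0,"wy":0,"wz":0},{"x":0.2,"y":0.08,"z":0.1,"wx":0,"wy":0,"wz":0},{"x":0.15,"y":0.05,"z":0.15,"wx":0,"wy":0,"wz":0},{"x":0.098,"y":0.037,"z":0.2,"wx":0,"wy":0,"wz":0},{"x":0,"y":0,"z":0.2,"wx":0,"wy":0,"wz":0},{"x":0,"y":0,"z":0.14,"wx":0,"wy":0,"wz":0},{"x":0,"y":0,"z":0.06,"wx":0,"wy":0,"wz":0},{"x":0,"y":0,"z":0,"wx":0,"wy":0,"wz":0},{"x":0,"y":0,"z":0,"wx":0,"wy":0,"wz":0}]'
```

```text
clock: 9.0
position: [0.6161, 0.0127, 0.126]
ee_rot: [3.139, -0.0, 1.571]
wrist_force: [-0.5, 0.5, -1.5]
grip_width: 0.0612
grasp_force: 8.0
```

```bash
python3 -m jog '[{"x":0,"y":-0.004,"z":0.02,"wx":0,"wy":0,"wz":0},{"x":0,"y":0,"z":0.02,"wx":0,"wy":0,"wz":0},{"x":0,"y":0,"z":0.015,"wx":0,"wy":0,"wz":0},{"x":0,"y":0,"z":0.01,"wx":0,"wy":0,"wz":0},{"x":0,"y":0,"z":0,"wx":0,"wy":0,"wz":0},{"x":0,"y":0,"z":0,"wx":0,"wy":0,"wz":0},{"x":0,"y":0,"z":0,"wx":0,"wy":0,"wz":0},{"x":0,"y":0,"z":0,"wx":0,"wy":0,"wz":0},{"x":0,"y":0,"z":0,"wx":0,"wy":0,"wz":0},{"x":0,"y":0,"z":0,"wx":0,"wy":0,"wz":0}]'
```

```text
clock: 10.25
position: [0.6146, 0.0126, 0.1154]
ee_rot: [-3.142, -0.0, 1.571]
wrist_force: [-1.4, 1.7, 3.8]
grip_width: 0.061
grasp_force: 8.0
```

```bash
python3 -m jog '[{"x":0,"y":0,"z":0,"wx":0,"wy":0,"wz":0},{"x":0,"y":0,"z":0,"wx":0,"wy":0,"wz":0},{"x":0,"y":0,"z":0,"wx":0,"wy":0,"wz":0},{"x":0,"y":0,"z":0,"wx":0,"wy":0,"wz":0},{"x":0,"y":0,"z":-0.05,"wx":0,"wy":0,"wz":0},{"x":0,"y":0,"z":-0.15,"wx":0,"wy":0,"wz":0},{"x":0,"y":0,"z":-0.2,"wx":0,"wy":0,"wz":0},{"x":0,"y":0,"z":-0.25,"wx":0,"wy":0,"wz":0},{"x":-0.2,"y":0,"z":-0.15,"wx":0,"wy":0,"wz":0},{"x":-0.35,"y":0,"z":0,"wx":0,"wy":0,"wz":0}]' -1 8
python3 -m jog '[{"x":-0.4,"y":0,"z":0,"wx":0,"wy":0,"wz":0},{"x":-0.4,"y":0,"z":0,"wx":0,"wy":0,"wz":0},{"x":-0.4,"y":0,"z":0,"wx":0,"wy":0,"wz":0},{"x":-0.3,"y":0,"z":0,"wx":0,"wy":0,"wz":0},{"x":-0.2,"y":0,"z":0,"wx":0,"wy":0,"wz":0},{"x":-0.15,"y":0,"z":0.1,"wx":0,"wy":0,"wz":0},{"x":0,"y":0,"z":0.2,"wx":0,"wy":0,"wz":0},{"x":0,"y":0,"z":0.1,"wx":0,"wy":0,"wz":0},{"x":0,"y":0,"z":0,"wx":0,"wy":0,"wz":0},{"x":0,"y":0,"z":0,"wx":0,"wy":0,"wz":0}]'
python3 - <<'E'
from h import *
c=cam('top')
terra(c,(290,330,180,212),.120,.008)
c=cam('scene');save(c,'s2.png')
E
```

```text
clock: 11.5
position: [0.6161, -0.0696, 0.2386]
ee_rot: [3.135, 0.001, 1.574]
wrist_force: [0.4, -0.7, -0.0]
grip_width: 0.091
grasp_force: 0.0
clock: 12.75
position: [0.6154, -0.3473, 0.1763]
ee_rot: [3.14, 0.001, 1.572]
wrist_force: [-0.8, 1.0, -0.4]
grip_width: 0.0912
grasp_force: 0.0
enc 610.4 17.6 27.6 lsq [614.9  13.5] 28.1 n 9 zmax 0.125
```

```bash
python3 -m jog '[{"x":-0.011,"y":-0.036,"z":0,"wx":0,"wy":0,"wz":0},{"x":0,"y":0,"z":0.1,"wx":0,"wy":0,"wz":0},{"x":0,"y":0,"z":0.15,"wx":0,"wy":0,"wz":0},{"x":0,"y":0,"z":0.2,"wx":0,"wy":0,"wz":0},{"x":0,"y":0,"z":0.2,"wx":0,"wy":0,"wz":0},{"x":0,"y":0,"z":0.15,"wx":0,"wy":0,"wz":0},{"x":0,"y":0,"z":0.05,"wx":0,"wy":0,"wz":0},{"x":0,"y":0,"z":0,"wx":0,"wy":0,"wz":0},{"x":0,"y":0,"z":0,"wx":0,"wy":0,"wz":0},{"x":0,"y":0,"z":0,"wx":0,"wy":0,"wz":0}]'
python3 -m jog '[{"x":0,"y":0,"z":0,"wx":0,"wy":0,"wz":0},{"x":0,"y":0,"z":0,"wx":0,"wy":0,"wz":0},{"x":0,"y":0,"z":0,"wx":0,"wy":0,"wz":0},{"x":0,"y":0,"z":0,"wx":0,"wy":0,"wz":0},{"x":0,"y":0,"z":0,"wx":0,"wy":0,"wz":0},{"x":0,"y":0,"z":0,"wx":0,"wy":0,"wz":0},{"x":0,"y":0,"z":0,"wx":0,"wy":0,"wz":0},{"x":0,"y":0,"z":0,"wx":0,"wy":0,"wz":0},{"x":0,"y":0,"z":0,"wx":0,"wy":0,"wz":0},{"x":0,"y":0,"z":0,"wx":0,"wy":0,"wz":0}]' 1 8
```

```text
clock: 14.1
position: [0.6098, -0.3495, 0.0489]
ee_rot: [3.14, 0.001, 1.571]
wrist_force: [-0.8, 0.6, 0.1]
grip_width: 0.0912
grasp_force: 0.0
clock: 15.35
position: [0.6094, -0.3491, 0.0477]
ee_rot: [3.141, 0.0, 1.571]
wrist_force: [0.8, -0.7, -0.4]
grip_width: 0.053
grasp_force: 8.0
```

```bash
python3 -m jog '[{"x":0,"y":0,"z":-0.1,"wx":0,"wy":0,"wz":0},{"x":0,"y":0,"z":-0.2,"wx":0,"wy":0,"wz":0},{"x":0,"y":0,"z":-0.25,"wx":0,"wy":0,"wz":0},{"x":0.1,"y":-0.03,"z":-0.25,"wx":0,"wy":0,"wz":0},{"x":0.25,"y":-0.07,"z":-0.2,"wx":0,"wy":0,"wz":0},{"x":0.35,"y":-0.1,"z":-0.1,"wx":0,"wy":0,"wz":0},{"x":0.35,"y":-0.1,"z":0,"wx":0,"wy":0,"wz":0},{"x":0.35,"y":-0.1,"z":0,"wx":0,"wy":0,"wz":0},{"x":0.35,"y":-0.1,"z":0,"wx":0,"wy":0,"wz":0},{"x":0.25,"y":-0.06,"z":0,"wx":0,"wy":0,"wz":0}]'
python3 -m jog '[{"x":0.2,"y":-0.034,"z":0,"wx":0,"wy":0,"wz":0},{"x":0.13,"y":0,"z":0,"wx":0,"wy":0,"wz":0},{"x":0.05,"y":0,"z":0.1,"wx":0,"wy":0,"wz":0},{"x":0,"y":0,"z":0.15,"wx":0,"wy":0,"wz":0},{"x":0,"y":0,"z":0.2,"wx":0,"wy":0,"wz":0},{"x":0,"y":0,"z":0.2,"wx":0,"wy":0,"wz":0},{"x":0,"y":0,"z":0.1,"wx":0,"wy":0,"wz":0},{"x":0,"y":0,"z":0.03,"wx":0,"wy":0,"wz":0},{"x":0,"y":0,"z":0,"wx":0,"wy":0,"wz":0},{"x":0,"y":0,"z":0,"wx":0,"wy":0,"wz":0}]'
```

```text
clock: 16.6
position: [0.524, -0.0472, 0.2137]
ee_rot: [3.141, -0.0, 1.572]
wrist_force: [1.7, -0.3, -0.6]
grip_width: 0.0523
grasp_force: 8.0
clock: 17.85
position: [0.521, 0.0078, 0.0966]
ee_rot: [3.139, 0.0, 1.571]
wrist_force: [0.2, 0.7, -1.5]
grip_width: 0.0526
grasp_force: 8.0
```

Down 10.5 mm gently.

```bash
python3 -m jog '[{"x":0,"y":0,"z":0.02,"wx":0,"wy":0,"wz":0},{"x":0,"y":0,"z":0.02,"wx":0,"wy":0,"wz":0},{"x":0,"y":0,"z":0.015,"wx":0,"wy":0,"wz":0},{"x":0,"y":0,"z":0.01,"wx":0,"wy":0,"wz":0},{"x":0,"y":0,"z":0.005,"wx":0,"wy":0,"wz":0},{"x":0,"y":0,"z":0,"wx":0,"wy":0,"wz":0},{"x":0,"y":0,"z":0,"wx":0,"wy":0,"wz":0},{"x":0,"y":0,"z":0,"wx":0,"wy":0,"wz":0},{"x":0,"y":0,"z":0,"wx":0,"wy":0,"wz":0},{"x":0,"y":0,"z":0,"wx":0,"wy":0,"wz":0}]'
```

```text
clock: 19.1
position: [0.5204, 0.0078, 0.0854]
ee_rot: [3.141, 0.0, 1.571]
wrist_force: [-1.2, 0.2, 4.4]
grip_width: 0.0526
grasp_force: 8.0
```

```bash
python3 -m jog '[{"x":0,"y":0,"z":0,"wx":0,"wy":0,"wz":0},{"x":0,"y":0,"z":0,"wx":0,"wy":0,"wz":0},{"x":0,"y":0,"z":0,"wx":0,"wy":0,"wz":0},{"x":0,"y":0,"z":0,"wx":0,"wy":0,"wz":0},{"x":0,"y":0,"z":-0.05,"wx":0,"wy":0,"wz":0},{"x":0,"y":0,"z":-0.15,"wx":0,"wy":0,"wz":0},{"x":0,"y":0,"z":-0.2,"wx":0,"wy":0,"wz":0},{"x":0,"y":0,"z":-0.25,"wx":0,"wy":0,"wz":0},{"x":0,"y":0,"z":-0.25,"wx":0,"wy":0,"wz":0},{"x":-0.1,"y":0.05,"z":-0.1,"wx":0,"wy":0,"wz":0}]' -0.45 8
python3 -m jog '[{"x":-0.2,"y":0.1,"z":0,"wx":0,"wy":0,"wz":0},{"x":-0.25,"y":0.1,"z":0,"wx":0,"wy":0,"wz":0},{"x":-0.2,"y":0.084,"z":0,"wx":0,"wy":0,"wz":0},{"x":-0.1,"y":0,"z":0,"wx":0,"wy":0,"wz":0},{"x":-0.038,"y":0,"z":0,"wx":0,"wy":0,"wz":0},{"x":0,"y":0,"z":0,"wx":0,"wy":0,"wz":0},{"x":0,"y":0,"z":0,"wx":0,"wy":0,"wz":0},{"x":0,"y":0,"z":0,"wx":0,"wy":0,"wz":0},{"x":0,"y":0,"z":0,"wx":0,"wy":0,"wz":0},{"x":0,"y":0,"z":0,"wx":0,"wy":0,"wz":0}]' -0.45
python3 - <<'E'
from h import *
c=cam('wrist');save(c,'w3.png');np.savez('w3.npz',P=cloud(c),**c);print(-c['R'].T@c['t'])
E
```

```text
clock: 20.35
position: [0.5284, -0.0067, 0.2384]
ee_rot: [3.137, -0.0, 1.572]
wrist_force: [0.2, 0.3, -0.5]
grip_width: 0.066
grasp_force: 0.0
clock: 21.6
position: [0.5703, -0.1251, 0.2352]
ee_rot: [3.142, 0.0, 1.571]
wrist_force: [0.5, 0.1, 0.7]
grip_width: 0.0659
grasp_force: 0.0
[ 0.56958343 -0.04702075  0.38049475]
```

View pics/w3.png

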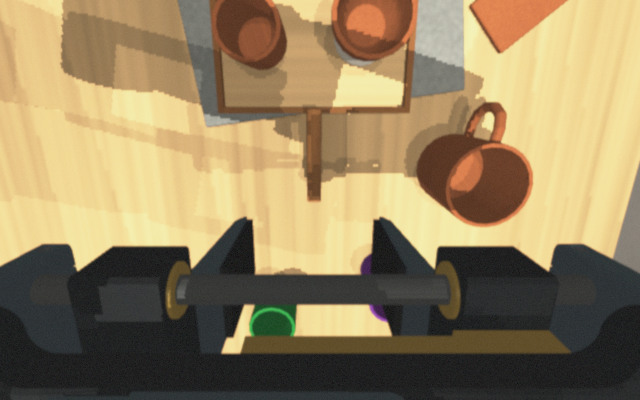

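The wrist view shows both pieces upright on the tray: beaker at (250,30), bowl on the stand at (374,20), and the stem's end at (315,200). Next I'll grip the stem and check the placement numbers from this view.

```bash
python3 - <<'E'
from h import *
c=dict(np.load('w3.npz'))
terra(c,(205,290,0,80),.113,.004);terra(c,(325,420,0,70),.120,.004)
P=c['P'];Q=P[100:205,296:335].reshape(-1,3);Q=Q[(Q[:,2]>.062)];print(Q.min(0),Q.max(0),np.median(Q,0))
E
python3 -m jog '[{"x":0,"y":0,"z":0.1,"wx":0,"wy":0,"wz":0},{"x":0,"y":0,"z":0.2,"wx":0,"wy":0,"wz":0},{"x":0,"y":0,"z":0.25,"wx":0,"wy":0,"wz":0},{"x":0,"y":0,"z":0.25,"wx":0,"wy":0,"wz":0},{"x":0,"y":0,"z":0.2,"wx":0,"wy":0,"wz":0},{"x":0,"y":0,"z":0.1,"wx":0,"wy":0,"wz":0},{"x":0,"y":0,"z":0.025,"wx":0,"wy":0,"wz":0},{"x":0,"y":0,"z":0,"wx":0,"wy":0,"wz":0},{"x":0,"y":0,"z":0,"wx":0,"wy":0,"wz":0},{"x":0,"y":0,"z":0,"wx":0,"wy":0,"wz":0}]' -0.45
python3 -m jog '[{"x":0,"y":0,"z":0,"wx":0,"wy":0,"wz":0},{"x":0,"y":0,"z":0,"wx":0,"wy":0,"wz":0},{"x":0,"y":0,"z":0,"wx":0,"wy":0,"wz":0},{"x":0,"y":0,"z":0,"wx":0,"wy":0,"wz":0},{"x":0,"y":0,"z":0,"wx":0,"wy":0,"wz":0},{"x":0,"y":0,"z":0,"wx":0,"wy":0,"wz":0},{"x":0,"y":0,"z":0,"wx":0,"wy":0,"wz":0},{"x":0,"y":0,"z":0,"wx":0,"wy":0,"wz":0},{"x":0,"y":0,"z":0,"wx":0,"wy":0,"wz":0},{"x":0,"y":0,"z":0,"wx":0,"wy":0,"wz":0}]' 1 25
```

```text
enc 520.1 7.2 25.7 lsq [520.4   7.2] 23.5 n 876 zmax 0.113
enc 613.9 13.0 30.5 lsq [613.4  13.4] 28.3 n 890 zmax 0.121
[ 0.56357581 -0.14276119  0.06589962] [ 0.57756039 -0.05300187  0.07161569] [ 0.57021551 -0.09433905  0.06930165]
clock: 22.9
position: [0.5708, -0.1255, 0.0673]
ee_rot: [3.14, 0.001, 1.571]
wrist_force: [0.4, 0.3, 0.2]
grip_width: 0.0661
grasp_force: 0.0
clock: 24.15
position: [0.5705, -0.1253, 0.0664]
ee_rot: [3.141, 0.0, 1.571]
wrist_force: [1.7, -0.8, -1.3]
grip_width: 0.0141
grasp_force: 25.0
```

```bash
python3 -m jog '[{"x":0.002,"y":0.01,"z":0,"wx":0,"wy":0,"wz":-0.005},{"x":0.004,"y":0.02,"z":0,"wx":0,"wy":0,"wz":-0.008},{"x":0.006,"y":0.03,"z":0,"wx":0,"wy":0,"wz":-0.013},{"x":0.006,"y":0.03,"z":0,"wx":0,"wy":0,"wz":-0.013},{"x":0.006,"y":0.03,"z":0,"wx":0,"wy":0,"wz":-0.013},{"x":0.006,"y":0.03,"z":0,"wx":0,"wy":0,"wz":-0.013},{"x":0.005,"y":0.027,"z":0,"wx":0,"wy":0,"wz":-0.012},{"x":0.004,"y":0.02,"z":0,"wx":0,"wy":0,"wz":-0.008},{"x":0.002,"y":0.01,"z":0,"wx":0,"wy":0,"wz":-0.005},{"x":0,"y":0,"z":0,"wx":0,"wy":0,"wz":0}]'
cat > t.py <<'E'
from h import *
a=np.radians(8.1);d=np.array([-np.sin(a),np.cos(a)]);n=np.array([-np.cos(a),-np.sin(a)])
o=lambda p:np.array([p@d-.0425,p@n+.5785])
s=arm.observe();print('tcp oven',o(s['position'][:2]).round(4),'yaw-98.1',np.degrees(s['ee_rot'][2])-98.1,s['wrist_force'].round(1),s['position'][2])
E
python3 - <<'E'
from t import *
c=cam('wrist');save(c,'w4.png');P=cloud(c);h=cv2.cvtColor(c['pixels'],cv2.COLOR_RGB2HSV);Z=P[...,2]
for nm,us,f in(('apL',range(150,230),min),('apR',range(420,500),max)):
    pts=[]
    for v in range(2,95,2):
        r=h[v,us.start:us.stop];a2=np.where((r[:,1]<60))[0]
        if len(a2):pts.append(o(ray(c,us.start+f(a2),v,.03)[:2]))
    pts=np.array(pts);print(nm,len(pts),np.polyfit(pts[:,0],pts[:,1],1),np.median(pts,0))
cv2.imwrite('pics/w4.png',c['pixels'][:260,:,::-1])
E
```

```text
clock: 25.4
position: [0.6011, -0.1171, 0.0664]
ee_rot: [3.141, 0.0, 1.713]
wrist_force: [-1.9, -2.3, 0.5]
grip_width: 0.0138
grasp_force: 25.0
tcp oven [-2.432e-01 -1.000e-04] yaw-98.1 0.03477195989577808 [-1.9 -2.3  0.5] 0.06641857555436691Traceback (most recent call last):
  File "<stdin>", line 8, in <module>
IndexError: too many indices for array: array is 1-dimensional, but 2 were indexed
```

View pics/w4.png

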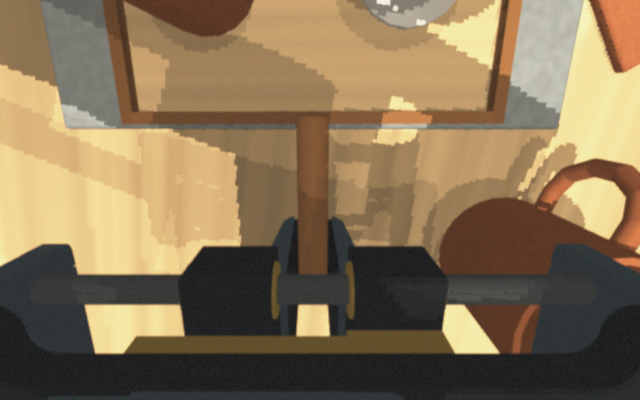

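The wrist view shows the tray rim corners at (120,122) and (505,122), and the apron's front corners at (65,128) and (560,128). The front edges are parallel. I'll check how well the tray is centred.

```bash
python3 - <<'E'
from t import *
c=cam('wrist')
for nm,u,v,z in(('apFL',65,128,.03),('apFR',560,128,.03),('apL0',42,3,.03),('apR0',587,3,.03),('trL',120,122,.045),('trR',505,122,.045),('trL0',105,3,.045),('trR0',521,3,.045),('stem',313,130,.07)): print(nm,(o(ray(c,u,v,z)[:2])*1000).round(1))
E
```

```text
tcp oven [-2.432e-01 -1.000e-04] yaw-98.1 0.029110083732618364 [-0.9 -2.   0.7] 0.06639972296035249
apFL [-179.1  134.8]
apFR [-178.9 -133.9]
apL0 [-118.7  133.5]
apR0 [-118.5 -134.6]
trL [-175.    95.9]
trR [-174.9  -94.9]
trL0 [-122.5   94.2]
trR0 [-122.3  -93.6]
stem [-176.7    0.3]
```

```bash
python3 -m jog '[{"x":0.02,"y":0,"z":0,"wx":0,"wy":0,"wz":0},{"x":0.04,"y":0,"z":0,"wx":0,"wy":0,"wz":0},{"x":0.06,"y":0,"z":0,"wx":0,"wy":0,"wz":0},{"x":0.06,"y":0,"z":0,"wx":0,"wy":0,"wz":0},{"x":0.06,"y":0,"z":0,"wx":0,"wy":0,"wz":0},{"x":0.06,"y":0,"z":0,"wx":0,"wy":0,"wz":0},{"x":0.06,"y":0,"z":0,"wx":0,"wy":0,"wz":0},{"x":0.06,"y":0,"z":0,"wx":0,"wy":0,"wz":0},{"x":0.04,"y":0,"z":0,"wx":0,"wy":0,"wz":0},{"x":0.02,"y":0,"z":0,"wx":0,"wy":0,"wz":0}]'; python3 t.py
```

```text
clock: 26.75
position: [0.5906, -0.0456, 0.0664]
ee_rot: [-3.141, 0.0, 1.713]
wrist_force: [0.3, -3.1, -2.0]
grip_width: 0.0137
grasp_force: 25.0
tcp oven [-0.1709  0.0002] yaw-98.1 0.030484553614058996 [ 0.3 -3.1 -2. ] 0.06640272171663081
```

```bash
python3 -m jog '[{"x":0.02,"y":0,"z":0,"wx":0,"wy":0,"wz":0},{"x":0.04,"y":0,"z":0,"wx":0,"wy":0,"wz":0},{"x":0.06,"y":0,"z":0,"wx":0,"wy":0,"wz":0},{"x":0.06,"y":0,"z":0,"wx":0,"wy":0,"wz":0},{"x":0.06,"y":0,"z":0,"wx":0,"wy":0,"wz":0},{"x":0.06,"y":0,"z":0,"wx":0,"wy":0,"wz":0},{"x":0.06,"y":0,"z":0,"wx":0,"wy":0,"wz":0},{"x":0.06,"y":0,"z":0,"wx":0,"wy":0,"wz":0},{"x":0.04,"y":0,"z":0,"wx":0,"wy":0,"wz":0},{"x":0.02,"y":0,"z":0,"wx":0,"wy":0,"wz":0}]'; python3 t.py
```

```text
clock: 28.0
position: [0.5805, 0.0257, 0.0664]
ee_rot: [-3.141, 0.0, 1.713]
wrist_force: [0.9, -2.5, -0.6]
grip_width: 0.0136
grasp_force: 25.0
tcp oven [-0.0988  0.0002] yaw-98.1 0.03236999771287685 [ 0.9 -2.5 -0.6] 0.0664085524029561
```

```bash
python3 -m jog '[{"x":0.02,"y":0,"z":0,"wx":0,"wy":0,"wz":0},{"x":0.03,"y":0,"z":0,"wx":0,"wy":0,"wz":0},{"x":0.04,"y":0,"z":0,"wx":0,"wy":0,"wz":0},{"x":0.04,"y":0,"z":0,"wx":0,"wy":0,"wz":0},{"x":0.03,"y":0,"z":0,"wx":0,"wy":0,"wz":0},{"x":0.02,"y":0,"z":0,"wx":0,"wy":0,"wz":0},{"x":0.02,"y":0,"z":0,"wx":0,"wy":0,"wz":0},{"x":0.015,"y":0,"z":0,"wx":0,"wy":0,"wz":0},{"x":0.01,"y":0,"z":0,"wx":0,"wy":0,"wz":0},{"x":0.01,"y":0,"z":0,"wx":0,"wy":0,"wz":0}]'; python3 t.py
```

```text
clock: 29.25
position: [0.5756, 0.0602, 0.0664]
ee_rot: [-3.142, 0.0, 1.712]
wrist_force: [1.5, -1.9, -1.9]
grip_width: 0.0139
grasp_force: 25.0
tcp oven [-0.064   0.0002] yaw-98.1 0.0050322239997058205 [ 1.5 -1.9 -1.9] 0.06643223339190914
```

```bash
python3 -m jog '[{"x":0.007,"y":0,"z":0,"wx":0,"wy":0,"wz":0},{"x":0.007,"y":0,"z":0,"wx":0,"wy":0,"wz":0},{"x":0.006,"y":0,"z":0,"wx":0,"wy":0,"wz":0},{"x":0,"y":0,"z":0,"wx":0,"wy":0,"wz":0},{"x":0,"y":0,"z":0,"wx":0,"wy":0,"wz":0},{"x":0,"y":0,"z":0,"wx":0,"wy":0,"wz":0},{"x":0,"y":0,"z":0,"wx":0,"wy":0,"wz":0},{"x":0,"y":0,"z":0,"wx":0,"wy":0,"wz":0},{"x":0,"y":0,"z":0,"wx":0,"wy":0,"wz":0},{"x":0,"y":0,"z":0,"wx":0,"wy":0,"wz":0}]'; python3 t.py
```

```text
clock: 30.5
position: [0.5752, 0.0622, 0.0665]
ee_rot: [-3.142, 0.001, 1.712]
wrist_force: [0.5, -6.4, -0.1]
grip_width: 0.0143
grasp_force: 25.0
tcp oven [-0.062   0.0002] yaw-98.1 0.009462212388257285 [ 0.5 -6.4 -0.1] 0.06651422998239916
```

```bash
python3 -m jog '[{"x":0.01,"y":0,"z":0,"wx":0,"wy":0,"wz":0},{"x":0.01,"y":0,"z":0,"wx":0,"wy":0,"wz":0},{"x":0,"y":0,"z":0,"wx":0,"wy":0,"wz":0},{"x":0,"y":0,"z":0,"wx":0,"wy":0,"wz":0},{"x":0,"y":0,"z":0,"wx":0,"wy":0,"wz":0},{"x":0,"y":0,"z":0,"wx":0,"wy":0,"wz":0},{"x":0,"y":0,"z":0,"wx":0,"wy":0,"wz":0},{"x":0,"y":0,"z":0,"wx":0,"wy":0,"wz":0},{"x":0,"y":0,"z":0,"wx":0,"wy":0,"wz":0},{"x":0,"y":0,"z":0,"wx":0,"wy":0,"wz":0}]'; python3 t.py
```

```text
clock: 31.75
position: [0.5752, 0.0624, 0.0666]
ee_rot: [-3.141, 0.006, 1.713]
wrist_force: [1.6, -16.0, 0.3]
grip_width: 0.0138
grasp_force: 25.0
tcp oven [-0.0617  0.0002] yaw-98.1 0.06793105449773407 [  1.6 -16.    0.3] 0.06661918395601626
```

```bash
python3 -m jog '[{"x":-0.025,"y":0,"z":0,"wx":0,"wy":0,"wz":0},{"x":0,"y":0,"z":0,"wx":0,"wy":0,"wz":0},{"x":0,"y":0,"z":0,"wx":0,"wy":0,"wz":0},{"x":0,"y":0,"z":0,"wx":0,"wy":0,"wz":0},{"x":0,"y":0,"z":-0.05,"wx":0,"wy":0,"wz":0},{"x":0,"y":0,"z":-0.15,"wx":0,"wy":0,"wz":0},{"x":0,"y":0,"z":-0.25,"wx":0,"wy":0,"wz":0},{"x":0,"y":0,"z":-0.3,"wx":0,"wy":0,"wz":0},{"x":0,"y":0,"z":-0.3,"wx":0,"wy":0,"wz":0},{"x":0,"y":0,"z":-0.3,"wx":0,"wy":0,"wz":0}]' -0.5 20
python3 -m jog '[{"x":0,"y":0,"z":-0.25,"wx":0,"wy":0,"wz":0},{"x":0,"y":0,"z":-0.15,"wx":0,"wy":0,"wz":0},{"x":0,"y":0,"z":0,"wx":0,"wy":0,"wz":0},{"x":0,"y":0,"z":0,"wx":0,"wy":0,"wz":0},{"x":0,"y":0,"z":0,"wx":0,"wy":0,"wz":0},{"x":0,"y":0,"z":0,"wx":0,"wy":0,"wz":0},{"x":0,"y":0,"z":0,"wx":0,"wy":0,"wz":0},{"x":0,"y":0,"z":0,"wx":0,"wy":0,"wz":0},{"x":0,"y":0,"z":0,"wx":0,"wy":0,"wz":0},{"x":0,"y":0,"z":0,"wx":0,"wy":0,"wz":0}]' 1 20
python3 - <<'E'
from t import *
c=cam('scene');cv2.imwrite('pics/s3.png',cv2.resize(c['pixels'][120:270,270:470],None,fx=3,fy=3,interpolation=2)[...,::-1])
np.savez('s3.npz',P=cloud(c),**c)
c=cam('wrist');P=cloud(c);Z=P[...,2];h=cv2.cvtColor(c['pixels'],cv2.COLOR_RGB2HSV)
m=(Z>.235)&(Z<.29)&(h[...,2]<90);m[200:]=0;Q=P[m]
if len(Q):print('knob',len(Q),np.array([o(q[:2]) for q in Q]).mean(0),np.median(Q,0))
E
```

```text
clock: 33.0
position: [0.575, 0.0626, 0.2711]
ee_rot: [3.141, -0.0, 1.713]
wrist_force: [0.7, 0.6, -0.1]
grip_width: 0.0681
grasp_force: 0.0
clock: 34.25
position: [0.5753, 0.0625, 0.329]
ee_rot: [3.142, 0.0, 1.712]
wrist_force: [0.2, 0.3, 0.1]
grip_width: 0.0005
grasp_force: 0.0
tcp oven [-0.0617  0.0001] yaw-98.1 0.012056146045296146 [0.2 0.3 0.1] 0.3289510843574098
```

View pics/s3.png

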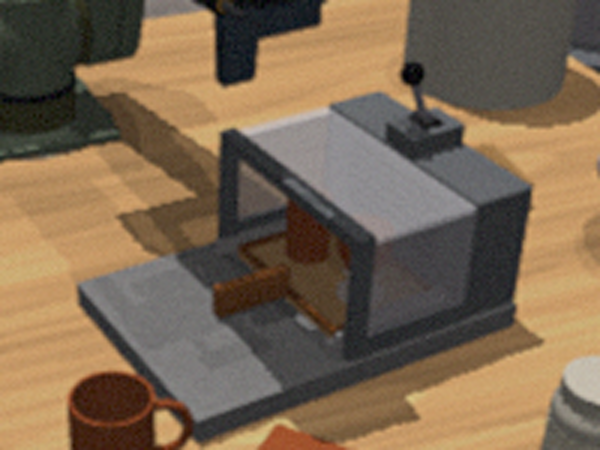

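The scene crop shows the tray inside with the beaker upright at (308,232) and the bowl behind the pillar at (355,245). The lever is still off, knob at (412,73). Moving in front of the knob with closed fingers.

```bash
python3 -m jog '[{"x":0.1,"y":0,"z":0,"wx":0,"wy":0,"wz":0},{"x":0.2,"y":0,"z":0,"wx":0,"wy":0,"wz":0},{"x":0.25,"y":0,"z":0,"wx":0,"wy":0,"wz":0},{"x":0.25,"y":0,"z":0,"wx":0,"wy":0,"wz":0},{"x":0.15,"y":0,"z":0,"wx":0,"wy":0,"wz":0},{"x":0.08,"y":0,"z":0.09,"wx":0,"wy":0,"wz":0},{"x":0,"y":0,"z":0.15,"wx":0,"wy":0,"wz":0},{"x":0,"y":0,"z":0.15,"wx":0,"wy":0,"wz":0},{"x":0,"y":0,"z":0.05,"wx":0,"wy":0,"wz":0},{"x":0,"y":0,"z":0,"wx":0,"wy":0,"wz":0}]' 1 20; python3 t.py
```

```text
clock: 35.6
position: [0.5533, 0.2152, 0.2624]
ee_rot: [-3.14, 0.0, 1.712]
wrist_force: [-0.4, 0.1, -0.6]
grip_width: 0.0003
grasp_force: 0.0
tcp oven [0.0926 0.0004] yaw-98.1 -0.0070082491396590285 [-0.4  0.1 -0.6] 0.26238561290474116
```

```bash
python3 -m jog '[{"x":0.05,"y":0,"z":0,"wx":0,"wy":0,"wz":0},{"x":0.07,"y":0,"z":0,"wx":0,"wy":0,"wz":0},{"x":0.07,"y":0,"z":0,"wx":0,"wy":0,"wz":0},{"x":0.07,"y":0,"z":0,"wx":0,"wy":0,"wz":0},{"x":0.07,"y":0,"z":0,"wx":0,"wy":0,"wz":0},{"x":0.07,"y":0,"z":0,"wx":0,"wy":0,"wz":0},{"x":0.07,"y":0,"z":0,"wx":0,"wy":0,"wz":0},{"x":0.06,"y":0,"z":0,"wx":0,"wy":0,"wz":0},{"x":0.04,"y":0,"z":0,"wx":0,"wy":0,"wz":0},{"x":0,"y":0,"z":0,"wx":0,"wy":0,"wz":0}]'; python3 t.py
```

```text
clock: 36.85
position: [0.5413, 0.3006, 0.2627]
ee_rot: [-3.141, -0.0, 1.713]
wrist_force: [-0.1, -0.2, 0.5]
grip_width: 0.0006
grasp_force: 0.0
tcp oven [0.1789 0.0003] yaw-98.1 0.04012319385766716 [-0.1 -0.2  0.5] 0.262728793470475
```

```bash
python3 -m jog '[{"x":0.02,"y":0,"z":0,"wx":0,"wy":0,"wz":0},{"x":0.02,"y":0,"z":0,"wx":0,"wy":0,"wz":0},{"x":0.015,"y":0,"z":0,"wx":0,"wy":0,"wz":0},{"x":0.01,"y":0,"z":0,"wx":0,"wy":0,"wz":0},{"x":0,"y":0,"z":0,"wx":0,"wy":0,"wz":0},{"x":0,"y":0,"z":0,"wx":0,"wy":0,"wz":0},{"x":0,"y":0,"z":0,"wx":0,"wy":0,"wz":0},{"x":0,"y":0,"z":0,"wx":0,"wy":0,"wz":0},{"x":0,"y":0,"z":0,"wx":0,"wy":0,"wz":0},{"x":0,"y":0,"z":0,"wx":0,"wy":0,"wz":0}]'; python3 t.py
```

```text
clock: 38.1
position: [0.5407, 0.3049, 0.2628]
ee_rot: [-3.141, 0.01, 1.711]
wrist_force: [1.7, -12.7, 1.7]
grip_width: 0.0003
grasp_force: 5.8
tcp oven [0.1832 0.0002] yaw-98.1 -0.045522193588297455 [  1.7 -12.7   1.7] 0.26280869492079906
```

The lever is at its end stop. Backing off and checking.

```bash
python3 -m jog '[{"x":-0.1,"y":0,"z":0,"wx":0,"wy":0,"wz":0},{"x":-0.15,"y":0,"z":-0.1,"wx":0,"wy":0,"wz":0},{"x":-0.25,"y":0,"z":-0.2,"wx":0,"wy":0,"wz":0},{"x":-0.3,"y":0,"z":-0.2,"wx":0,"wy":0,"wz":0},{"x":-0.35,"y":0,"z":-0.1,"wx":0,"wy":0,"wz":0},{"x":-0.35,"y":0,"z":0,"wx":0,"wy":0,"wz":0},{"x":-0.35,"y":0,"z":0,"wx":0,"wy":0,"wz":0},{"x":-0.25,"y":0,"z":0,"wx":0,"wy":0,"wz":0},{"x":-0.1,"y":0,"z":0,"wx":0,"wy":0,"wz":0},{"x":0,"y":0,"z":0,"wx":0,"wy":0,"wz":0}]'
python3 - <<'E'
from t import *
c=cam('scene');cv2.imwrite('pics/s4.png',cv2.resize(c['pixels'][120:270,270:470],None,fx=3,fy=3,interpolation=2)[...,::-1])
E
```

```text
clock: 39.35
position: [0.5866, -0.0175, 0.3535]
ee_rot: [3.141, -0.001, 1.711]
wrist_force: [0.3, 0.2, 0.5]
grip_width: 0.0005
grasp_force: 0.0
tcp oven [-0.1425  0.0002] yaw-98.1 -0.07673451838604706 [0.3 0.2 0.5] 0.3535335333642326
```

View pics/s4.png

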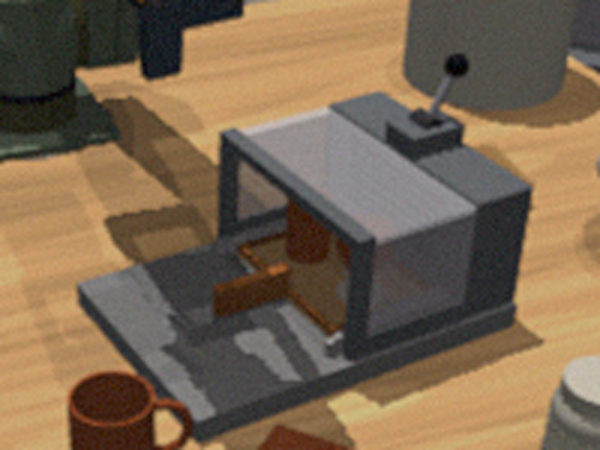

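The picture shows the lever over, knob at (457,65), the tray home and the beaker still standing at (308,232). The arm is clear.

```bash
python3 -c "
from station import arm
print(arm.job_done())"
```

```text
the job is handed in; nothing more can be done
None
```

I handed the job in at about 39 s: tray pushed to its stop, beaker seen standing, and the switch lever pushed over to its stop; the bowl, measured on the stand within about 2 mm of its centre before the slide, was mostly hidden behind the oven's pillar afterwards, and no verdict came back.

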